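# Strip the spacer stand of a foot press

### The job

The small blue stand on the bench has a level steel bar; slide the square stop collar off the free end of that bar and set it down in the open grey tray, then slide the round spacer ring off the same bar and set it down in the tray too. Lower the parts into the tray, do not let them fall, and leave both lying there.

Things in the scene. Friction and masses are not known exactly. Their poses are not given: they have to be found in the camera images.
- stand: Fixed blue stand: base plate 100 x 100 x 16 mm, square post 34 mm wide and 140 mm tall in its middle, and one steel bar, 16 mm in diameter, that runs level from the post along the stand's +y axis; the bar's centre line is 115 mm above the table. A dark flange of 30 mm diameter at the bar's root ends at y = 21 mm; the free end is at y = 160 mm. Origin: centre of the base's underside, on the table; z up, turned about z only.
- collar: Steel square stop collar on the bar, the part nearest the free end: block of 40 x 40 mm, 24 mm long along the bar, round bore 26 mm (loose on the bar, set screw already slackened), about 0.2 kg. Origin: centre of the bore, halfway along; y along the bore, x and z across the flat sides. It hangs on the bar, z up, so its centre is 5 mm below the bar's centre line. There is an equal spare lying on the table, which is not wanted.
- spacer: Steel round spacer ring on the bar behind the collar (between collar and post): outside diameter 50 mm, bore 26 mm, 24 mm long along the bar, about 0.25 kg. At least 12 mm of free bar lies between it and the collar. Origin: centre of the bore, halfway along; y along the bore. It hangs with its centre 5 mm below the bar's centre line. There is an equal spare lying on the table, which is not wanted.
- tray: Fixed open grey tray, outside 150 mm (x) x 220 mm (y) x 32 mm high, walls and floor 4 mm thick, empty at the start. Origin: centre of its underside, on the table; z up, turned about z only.
Things that resemble listed ones, but are neither listed nor needed, are in the scene too. Leave any red or yellow look-alike of the spacer alone. Leave any brown look-alike of the collar alone.

How it is judged (in metres and radians):
On the way:
1. the collar is in the tray while the spacer ring is still on the bar (x of collar in the frame of tray between -0.065 and 0.065 m and y of collar in the frame of tray between -0.1 and 0.1 m and height (world z) of collar below 0.05 m and height (world z) of spacer above 0.095 m and y of spacer in the frame of stand below 0.16 m and x of spacer in the frame of stand between -0.02 and 0.02 m), for 0.2 s.
At the end, for the whole second after the job is handed in: Collar and spacer ring both lie inside the tray (centres within its walls, less than 50 mm above the table) at rest, any way round (x of collar in the frame of tray between -0.065 and 0.065 m and y of collar in the frame of tray between -0.1 and 0.1 m and height (world z) of each of collar, spacer below 0.05 m and linear speed of each of collar, spacer below 0.03 m/s and x of spacer in the frame of tray between -0.065 and 0.065 m and y of spacer in the frame of tray between -0.1 and 0.1 m); the robot touches nothing.
It fails at once if the collar is let fall (moving faster than 0.8 m/s with no finger touching it: a drop of more than about 30 mm) (linear speed of collar above 0.8 m/s and contact force between the fingers and collar below 0.1 N).
It fails at once if the spacer ring is let fall (moving faster than 0.8 m/s with no finger touching it: a drop of more than about 30 mm) (linear speed of spacer above 0.8 m/s and contact force between the fingers and spacer below 0.1 N).
It also fails if it takes over 69 s, if anything falls off the work surface, if the arm or the gripper's body presses on something with over 40 N, if the wrist force passes 120 N, or if a joint passes its speed limit or range.

### The arm

A 6-joint arm with a two-finger parallel gripper is mounted at the origin on the work surface. World frame = base frame: x ahead of the robot, y to its left, z up, the work surface at z = 0. Lengths are in mm, angles in rad, forces in N, time in s.
With the tool pointing down it reaches from about 300 to 775 mm from the base axis. Payload 14.6 kg.
Tool frame: the origin (TCP) lies at the very end of the fingers, on their centre line; the grasp point (between the pads) lies 19 mm behind it; z points along the fingers, y is the direction in which the jaws open and shut (so a half turn about z gives the same grasp; the last joint's range is limited). The gripper opens to 94 mm and grips with 3 to 60 N. Pads are 16 mm wide; open, the fingers measure 119 mm over their backs; the gripper's body (75 mm by 177 mm) begins 78 mm behind the grasp point.
Start: joints at [-1.246, 0.3, 1.521, -0, 1.321, -0.067], TCP at [210.011, -508.315, 205.446] pointing down, gripper open.
Joint ranges: [-3.03, 3.03], [-0.79, 2.21], [0.23, 2.52], [-1.04, 4.18], [0, 3.07], [-2.55, 2.55]. Speed limits (rad/s): [2.22, 2.22, 2.57, 3.14, 3.14, 3.14].

### API

Orientations are given as [roll, pitch, yaw] about the fixed x, y, z axes, in that order (R = Rz(yaw) Ry(pitch) Rx(roll)).
In Python, from cell import manip gives the robot as it stands.
- The arm moves only by the shell command python3 -m inch 'ROWS' [FORCE]. ROWS is a JSON object of lists of equal length, an entry for each row: "grip": the opening, from -1 (shut) to 1 (fully open), so that 0 is half open; "travel": the shift along the world's x, y, z in cm, a list of three; "turn": the turn, a rotation vector about the world's x, y, z in degrees, a list of three. A call has 1 to 10 rows; each row is the pose to reach, as a shift and turn from the pose measured when the call began; what a row does not reach only later rows make up. A row lasts 1/8 s, in which the tool goes at most 62.5 mm and 10.7 degrees, less where a joint would pass 70% of its speed; a pose out of reach is approached as far as the arm can. A call with a gripper value outside its range is refused whole. The fingers move at their own pace and stop on an object; FORCE is the grip in N (left out, the last holds). Time passes only in rows, so rows that repeat a pose let the fingers close. It gives the time, the measured TCP pose, the force and the opening at its end, in the units of the state.
- manip.read_state(): the state, without advancing time (a new reading comes with each control period).
- manip.camera(name): name is "side" or "top"; returns (picture, depth): 384x512x3 uint8, red, green, blue; 384x512 float32, mm along the optical axis (not along the pixel's ray), 0 where there is no reading.
- manip.calibration(name): a dict with "fx", "fy", "cx", "cy" (pixels), "world_from_camera" (4x4, takes a point from camera to world coordinates). Camera axes: x right, y up, looking along -z (the intrinsics and any distortion apply to the point x, -y, -z); pixel columns grow to the right and rows downward; lengths in mm; the calibration is good to about 2 mm. A picture is of the moment at which its call begins. calibration takes no time and is no camera call.
- manip.sign_off(): hands the job in, once; it reports no verdict.
Trained networks look in the newest picture that a camera, given by its name, has taken for a name from the list of things; names that differ only in an ending like _2 or _b are one class to them, and where a whole thing is asked for, a point or a joint stands for the part that bears it (a point fixed in the world has none). Each returns a list of dicts, best first, with "p" (0 to 1); they miss things now and then, are a little off and sometimes report something else, mostly with a low value. They report only what shows in the picture. A call takes as long as a camera call. They do not tell look-alikes from the thing itself.
- manip.look_for(camera, label): "bbox" ([left, top, right, bottom] in pixels, round what is visible of it).
The state is a dict: "clock": time; "joints": joint angles; "qd": joint speeds; "effort": joint torques, N m; "eef_pos": TCP position; "eef_rot": TCP orientation; "wrist_force": force on the tool from outside, world axes, zero at the start; "moment": the same for the moment, N m; "finger_gap": finger opening in mm.
Only numpy, scipy, OpenCV 4.12 (cv2) and the standard library are available. Lean on these libraries where they do the work, as an engineer would, in place of code of your own. Each camera call takes 0.05 s, during which the arm holds its last target.

## Working session

There is one attempt and no reset: what is moved stays moved. The work goes in short steps, Python scripts to look and compute and a shell command to move; the robot and the scene stay as the last step left them, time stands still between calls to the robot, and variables do not carry over. Pictures are saved under pics/ and viewed, and the job is handed in when it is done.

```bash
ls; mkdir -p pics; cat > h.py <<'E'
import numpy as np, cv2
from cell import manip
def snap(n,f):
    im,d=manip.camera(n); cv2.imwrite('pics/'+f+'.png',im[:,:,::-1]); np.save('pics/'+f+'.npy',d); return im,d
def cloud(n,d):
    c=manip.calibration(n); v,u=np.mgrid[:d.shape[0],:d.shape[1]]
    P=np.stack([(u-c['cx'])/c['fx']*d,-(v-c['cy'])/c['fy']*d,-d,np.ones_like(d)],-1)
    W=P@np.array(c['world_from_camera']).T
    W=W[...,:3]; W[d==0]=np.nan; return W
E
python3 - <<'E'
from h import *
for n in('side','top'):
    im,d=snap(n,n+'0'); c=manip.calibration(n); print(n,{k:(np.round(v,3).tolist()) for k,v in c.items()})
    for l in('stand','collar','spacer','tray'):
        for r in manip.look_for(n,l): print(l,np.round(r['bbox']),round(r['p'],2))
print(manip.read_state())
E
```

```text
pics
side {'fx': 450.787, 'fy': 450.787, 'cx': 258.77, 'cy': 185.939, 'world_from_camera': [[0.997, 0.064, -0.038, 490.466], [-0.073, 0.749, -0.658, -547.615], [-0.014, 0.659, 0.752, 727.44], [0.0, 0.0, 0.0, 1.0]]}
stand [234. 207. 300. 354.] 0.59
collar [234. 195. 254. 226.] 0.6
collar [254. 211. 279. 239.] 0.56
spacer [279. 213. 306. 238.] 0.74
spacer [203. 226. 231. 256.] 0.57
tray [233.  95. 313. 176.] 0.78
tray [253. 237. 284. 262.] 0.31
top {'fx': 354.769, 'fy': 354.769, 'cx': 253.665, 'cy': 194.281, 'world_from_camera': [[-0.027, 0.996, -0.088, 478.213], [-0.999, -0.03, -0.034, 19.609], [-0.036, 0.087, 0.996, 820.866], [0.0, 0.0, 0.0, 1.0]]}
stand [308. 182. 401. 230.] 0.64
stand [340. 190. 363. 211.] 0.38
collar [316. 192. 335. 209.] 0.88
collar [260. 207. 283. 231.] 0.59
spacer [284. 168. 301. 190.] 0.83
spacer [340. 192. 361. 212.] 0.82
tray [113. 145. 224. 231.] 0.82
{'clock': 0.5, 'joints': array([-1.24558703e+00,  2.99929929e-01,  1.52104276e+00,  6.43227251e-06,
        1.32067161e+00, -6.65762949e-02]), 'qd': array([-1.56112607e-03, -2.44045322e-03, -1.36955131e-03,  1.22924681e-03,
        4.19845754e-04,  7.41582558e-05]), 'effort': array([-1.82053987e-03, -5.31348145e+01, -3.52736521e+01,  7.07759941e-02,
        2.14924256e-02, -7.66487545e-06]), 'eef_pos': array([ 210.01597765, -508.30187635,  205.41105046]), 'eef_rot': array([-3.14154153e+00, -9.65436983e-06,  3.91783998e-01]), 'wrist_force': array([-0.41969436, -0.70253536,  0.21949972]), 'moment': array([-0.01668533,  0.03751074, -0.00574639]), 'finger_gap': 94.19097006633919}
```

View pics/side0.png

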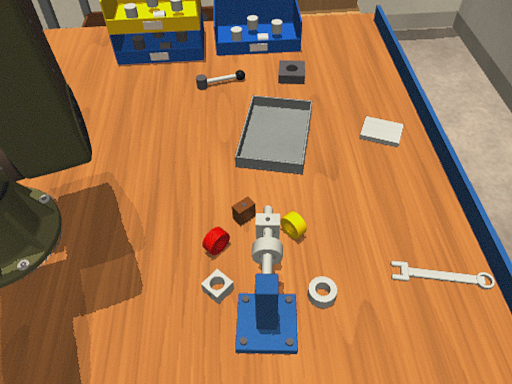

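View pics/top0.png

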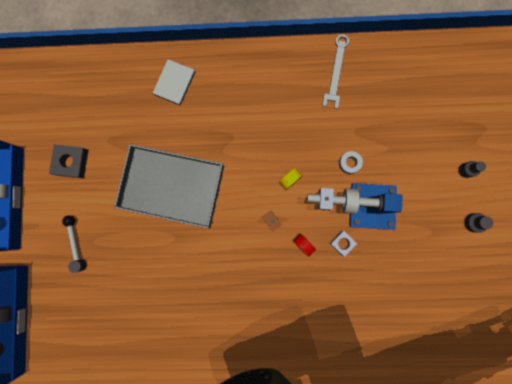

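```bash
python3 - <<'E'
import cv2,numpy as np
a=cv2.imread('pics/side0.png')[180:370,190:330]; b=cv2.imread('pics/top0.png')[150:250,240:420]
a=cv2.resize(a,None,fx=3,fy=3,interpolation=2); b=cv2.resize(b,None,fx=4,fy=4,interpolation=2)
cv2.imwrite('pics/c1.png',a);cv2.imwrite('pics/c2.png',b)
E
```

```text
(no output)
```

View pics/c1.png

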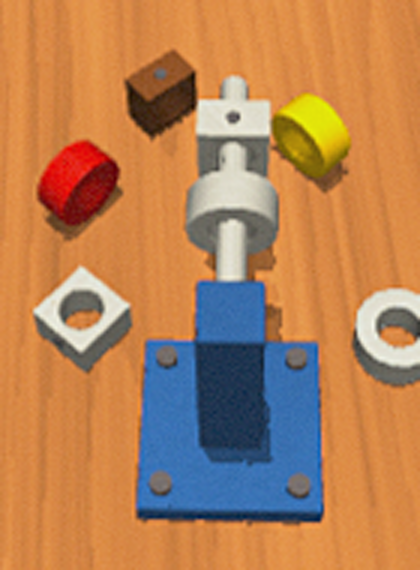

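View pics/c2.png

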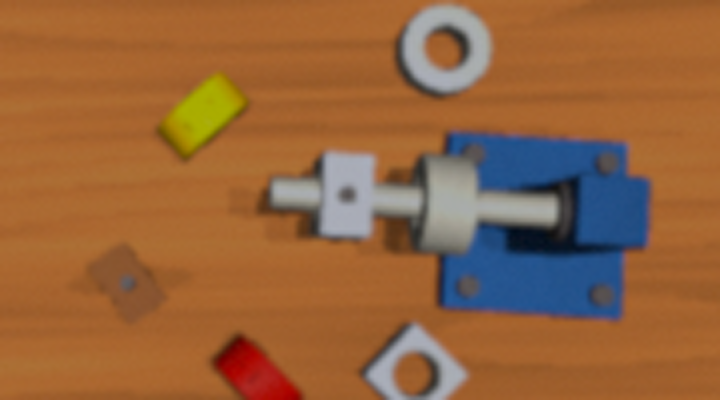

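The wanted parts are the two on the bar: the collar at top (326,200) and the ring at (351,202). The pale spares lie flat on the table at top (343,243) and (350,162). The red, yellow and brown look-alikes are on the table too. The crops confirm that both parts are threaded on the bar, with the collar nearer the free end. Next I measure them.

```bash
python3 - <<'E'
from h import *
im=cv2.imread('pics/top0.png'); d=np.load('pics/top0.npy'); W=cloud('top',d)
def reg(u0,v0,u1,v1,z0,z1,name):
    m=np.zeros(d.shape,bool); m[v0:v1,u0:u1]=1
    with np.errstate(invalid='ignore'): m&=(W[...,2]>z0)&(W[...,2]<z1)
    P=W[m]; print(name,m.sum(),'min',np.percentile(P,2,0).round(1),'max',np.percentile(P,98,0).round(1),'med',np.median(P,0).round(1)); return P
reg(300,100,420,260,-10,5,'table')
c=reg(318,185,334,212,124,140,'collartop')
s=reg(342,185,362,216,115,150,'spacertop')
b=reg(305,192,318,208,110,135,'bar tip')
b2=reg(362,192,378,210,110,135,'bar root')
p=reg(375,185,408,220,130,160,'post top')
for q in(c,p):
    print(cv2.minAreaRect(q[:,:2].astype(np.float32)))
# bar axis
a=b.mean(0)[:2]-b2.mean(0)[:2]; print('bar yaw from +y deg',np.degrees(np.arctan2(-a[0],a[1])))
t=reg(110,140,230,235,22,45,'tray rim'); print(cv2.minAreaRect(t[:,:2].astype(np.float32)))
dS=np.load('pics/side0.npy'); W=cloud('side',dS); d=dS
t=reg(225,90,320,180,25,40,'tray rim side'); print(cv2.minAreaRect(t[:,:2].astype(np.float32)))
c=reg(255,208,279,226,126,140,'collartop side'); print(cv2.minAreaRect(c[:,:2].astype(np.float32)))
s=reg(250,230,286,268,120,150,'spacer side')
p=reg(250,270,285,295,133,160,'post side'); print(cv2.minAreaRect(p[:,:2].astype(np.float32)))
E
```

```text
table 15388 min [ 401.1 -331.3   -2.5] max [759.8 -65.6   3.3] med [ 6.077e+02 -2.014e+02  4.000e-01]
collartop 270 min [ 507.9 -109.1  125.3] max [545.3 -84.9 133.1] med [526.3 -96.9 130.3]
spacertop 377 min [ 499.5 -165.7  117.2] max [ 544.6 -130.6  136.8] med [ 520.4 -145.2  130.4]
bar tip 87 min [521.3 -81.1 115. ] max [537.5 -61.7 124.9] med [528.9 -71.1 121.6]
bar root 133 min [ 509.3 -199.   113.3] max [ 526.2 -167.7  124.7] med [ 518.  -183.5  121.8]
post top 358 min [ 498.5 -236.3  130.6] max [ 531.1 -201.5  142.3] med [ 515.3 -218.4  139.9]
((526.999755859375, -96.09275817871094), (27.297605514526367, 40.13412094116211), 84.93636322021484)
((515.185546875, -219.26690673828125), (38.94954299926758, 33.73394012451172), 85.19608306884766)
bar yaw from +y deg -5.468933637392969
tray rim 777 min [480.4 120.6  22.9] max [666.6 359.6  34.8] med [582.6 255.2  31.7]
((573.9750366210938, 240.27511596679688), (220.43544006347656, 150.10104370117188), 76.3544692993164)
tray rim side 753 min [482.7 117.3  25.2] max [667.9 358.2  35.8] med [569.8 211.3  32. ]
((576.2593383789062, 239.93983459472656), (225.61647033691406, 150.56320190429688), 76.24813079833984)
collartop side 305 min [ 508.8 -111.3  128.6] max [546.5 -86.  133.3] med [528.1 -99.6 131.1]
((528.0151977539062, -96.19577026367188), (30.198654174804688, 38.105552673339844), 84.33491516113281)
spacer side 648 min [ 502.6 -182.9  120.5] max [ 545.4 -118.3  136.8] med [ 523.4 -154.2  128.2]
post side 503 min [ 500.5 -239.3  138.4] max [ 532.6 -205.9  143.2] med [ 516.5 -223.7  140.9]
((516.5746459960938, -222.31236267089844), (34.52388000488281, 32.49320983886719), 85.1430892944336)
```

```bash
python3 -m inch '{"grip":[1,1,1,1,1,1,1,1,1,1],"travel":[[3.2,4.1,0],[6.4,8.2,0],[9.6,12.3,0],[12.8,16.4,0],[16,20.5,0],[19.2,24.6,0],[22.4,28.7,-1],[25.6,32.8,-2],[28.8,37,-3],[31.7,41.1,-4]],"turn":[[0,0,6.2],[0,0,12.4],[0,0,18.6],[0,0,24.8],[0,0,31],[0,0,37.2],[0,0,43.4],[0,0,49.6],[0,0,55.8],[0,0,62.3]]}' 15
python3 - <<'E'
from h import *
im,d=snap('side','side1'); print(manip.read_state()['eef_pos'],manip.read_state()['eef_rot'])
E
```

```text
clock: 1.75
eef_pos: [528.0, -95.7, 165.2]
eef_rot: [3.141, 0.0, 1.483]
wrist_force: [0.1, -0.4, 0.4]
finger_gap: 94.0
[529.58017027 -91.73560671 163.74544579] [-3.14070003e+00 -1.34916334e-03  1.49120804e+00]
```

View pics/side1.png

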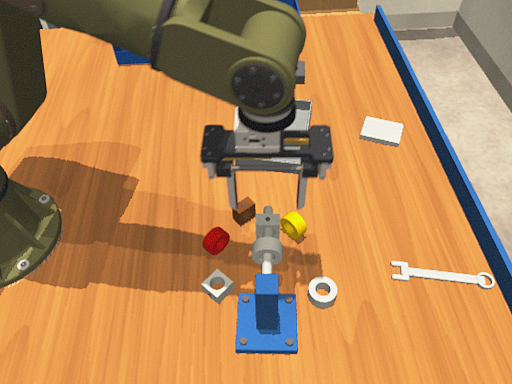

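The open jaws straddle the bar line; the fingertips show at about (233,205) and (303,205) and the collar at (267,218). I let the arm settle before correcting.

```bash
python3 -m inch '{"grip":[1,1],"travel":[[-0.2,-0.5,0],[-0.2,-0.5,0]],"turn":[[0,0,-0.5],[0,0,-0.5]]}'; python3 - <<'E'
from h import *
s=manip.read_state();print(s['eef_pos'],s['eef_rot'])
E
```

```text
clock: 2.05
eef_pos: [527.2, -97.4, 163.9]
eef_rot: [-3.141, -0.001, 1.481]
wrist_force: [-0.1, -0.8, -0.2]
finger_gap: 94.1
[527.24833074 -97.43415335 163.85225525] [-3.14071096e+00 -1.22628132e-03  1.48108325e+00]
```

```bash
python3 -m inch '{"grip":[0.6,0.6,0.6,0.6,-0.3,-0.3,-0.3,-0.3,-0.3,-0.3],"travel":[[0,0,-2],[0,0,-4.5],[0,0,-6.9],[0,0,-6.9],[0,0,-6.9],[0,0,-6.9],[0,0,-6.9],[0,0,-6.9],[0,0,-6.9],[0,0,-6.9]],"turn":[[0,0,0],[0,0,0],[0,0,0],[0,0,0],[0,0,0],[0,0,0],[0,0,0],[0,0,0],[0,0,0],[0,0,0]]}' 25
python3 - <<'E'
from h import *
im,d=snap('side','side2'); s=manip.read_state();print(s['eef_pos'],s['finger_gap'],s['wrist_force'])
E
```

```text
clock: 3.3
eef_pos: [527.4, -97.5, 95.1]
eef_rot: [-3.141, -0.001, 1.481]
wrist_force: [-2.1, -0.2, 4.8]
finger_gap: 39.7
[527.3385708  -97.48106282  95.12720725] 39.700150511005816 [-1.91799293 -0.39530404  5.49001714]
```

View pics/side2.png

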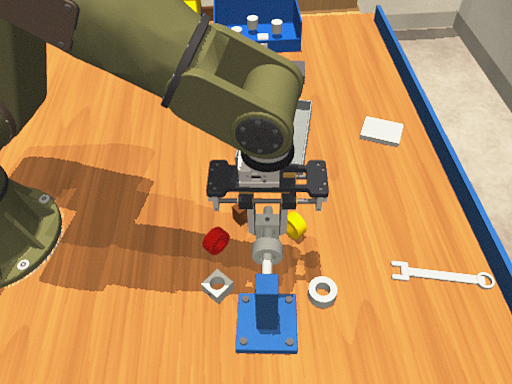

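The gap of 39.7 mm shows the collar is gripped between the pads at (267,218). I lift it a few mm to centre the bore on the bar.

```bash
python3 -m inch '{"grip":[-0.3,-0.3,-0.3],"travel":[[0,0,0.2],[0,0,0.5],[0,0,0.5]],"turn":[[0,0,0],[0,0,0],[0,0,0]]}' 25
```

```text
clock: 3.72
eef_pos: [527.3, -97.5, 100.2]
eef_rot: [-3.141, -0.001, 1.481]
wrist_force: [-0.2, -0.6, -2.6]
finger_gap: 40.1
```

Wrist z is about −2 N, which is just the collar's weight, so it hangs free of the bar. I slide it off along the bar.

```bash
python3 -m inch '{"grip":[-0.3,-0.3,-0.3,-0.3,-0.3,-0.3,-0.3],"travel":[[0.09,1,0],[0.22,2.5,0],[0.36,4,0],[0.5,5.5,0],[0.63,7,0],[0.77,8.5,0],[0.77,8.5,0]],"turn":[[0,0,0],[0,0,0],[0,0,0],[0,0,0],[0,0,0],[0,0,0],[0,0,0]]}' 25
python3 - <<'E'
from h import *
im,d=snap('side','side3')
cv2.imwrite('pics/side3c.png',cv2.resize(im[100:300,150:370,::-1],None,fx=2.5,fy=2.5))
E
```

```text
clock: 4.6
eef_pos: [535.1, -11.4, 100.2]
eef_rot: [-3.141, -0.001, 1.482]
wrist_force: [0.1, -0.7, -2.5]
finger_gap: 39.8
```

View pics/side3c.png

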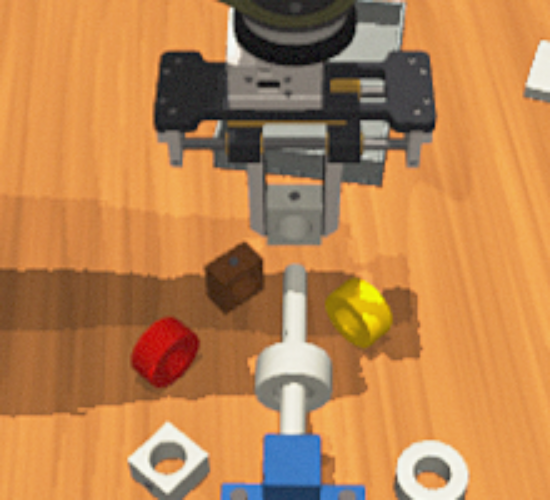

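The collar is clear of the bar, and the ring still hangs on it. I carry the collar to the far half of the tray.

```bash
python3 -m inch '{"grip":[-0.3,-0.3,-0.3,-0.3,-0.3,-0.3,-0.3,-0.3,-0.3,-0.3],"travel":[[0.3,2,0],[1,6,0],[1.8,10.5,0],[2.6,15,0],[3.4,19.5,0],[4.2,24,0],[4.8,28,0],[5.2,30,0],[5.2,30,-2],[5.2,30,-4]],"turn":[[0,0,0],[0,0,0],[0,0,0],[0,0,0],[0,0,0],[0,0,0],[0,0,0],[0,0,0],[0,0,0],[0,0,0]]}' 25
python3 - <<'E'
from h import *
im,d=snap('top','top4')
cv2.imwrite('pics/top4c.png',cv2.resize(im[90:290,80:330,::-1],None,fx=2.5,fy=2.5))
s=manip.read_state();print(s['eef_pos'],s['finger_gap'],s['wrist_force'])
E
```

```text
clock: 5.9
eef_pos: [586.7, 286.6, 58.1]
eef_rot: [-3.14, -0.0, 1.481]
wrist_force: [-0.6, -0.1, -3.3]
finger_gap: 39.5
[585.53199376 285.99188988  54.99716752] 39.73321604061128 [-1.45056202  0.27706871 -5.24166365]
```

View pics/top4c.png

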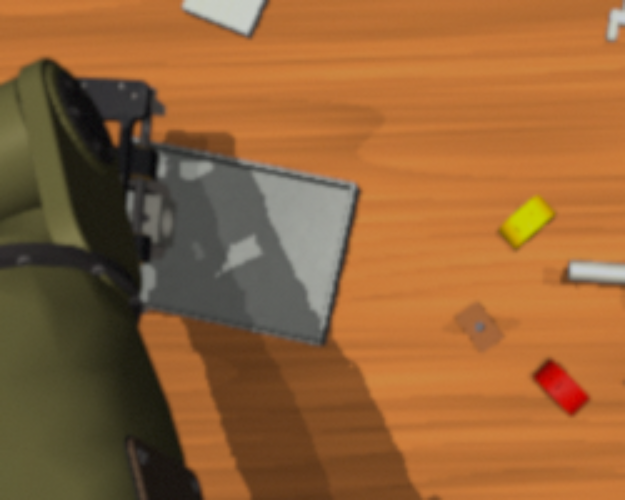

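The gripper is inside the tray outline, with the collar at about crop (155,215). I lower it.

```bash
python3 -m inch '{"grip":[-0.3,-0.3,-0.3,-0.3,-0.3,-0.3,-0.3],"travel":[[0,0,-0.5],[0,0,-1.5],[0,0,-2.5],[0,0,-3.3],[0,0,-4.0],[0,0,-4.3],[0,0,-4.3]],"turn":[[0,0,0],[0,0,0],[0,0,0],[0,0,0],[0,0,0],[0,0,0],[0,0,0]]}' 25
```

```text
clock: 6.82
eef_pos: [585.5, 286.0, 11.9]
eef_rot: [-3.136, 0.002, 1.481]
wrist_force: [-0.3, 0.5, -2.0]
finger_gap: 39.7
```

```bash
python3 -m inch '{"grip":[-0.3,-0.3,-0.3],"travel":[[0,0,-0.1],[0,0,-0.2],[0,0,-0.2]],"turn":[[0,0,0],[0,0,0],[0,0,0]]}' 25
```

```text
clock: 7.2
eef_pos: [585.5, 286.0, 10.0]
eef_rot: [-3.136, 0.002, 1.481]
wrist_force: [-0.2, 0.2, -3.5]
finger_gap: 39.5
```

```bash
python3 -m inch '{"grip":[-0.3,-0.3,-0.1,0.1,0.3,0.4,0.4,0.4],"travel":[[0,0,-0.1],[0,0,-0.1],[0,0,-0.1],[0,0,-0.1],[0,0,-0.1],[0,0,-0.1],[0,0,-0.1],[0,0,-0.1]],"turn":[[0,0,0],[0,0,0],[0,0,0],[0,0,0],[0,0,0],[0,0,0],[0,0,0],[0,0,0]]}' 25
```

```text
clock: 8.2
eef_pos: [585.5, 286.0, 8.9]
eef_rot: [-3.136, 0.002, 1.481]
wrist_force: [0.6, 0.1, -0.2]
finger_gap: 65.7
```

```bash
python3 -m inch '{"grip":[0.4,0.5,0.6,0.6,0.6,0.6,0.6,0.6,0.6],"travel":[[0,0,1.5],[0,0,4],[0,0,8],[0,0,12],[0,-2,15],[-1,-7,15.5],[-2,-12.5,15.5],[-3,-18,15.5],[-3.5,-23.5,15.5]],"turn":[[0,0,0],[0,0,0],[0,0,0],[0,0,0],[0,0,0],[0,0,0],[0,0,0],[0,0,0],[0,0,0]]}' 25
python3 - <<'E'
from h import *
im,d=snap('top','top5'); im2,d2=snap('side','side5')
a=im[100:300,80:400,::-1]; cv2.imwrite('pics/top5c.png',cv2.resize(a,None,fx=2.4,fy=2.4))
print(manip.read_state()['eef_pos'])
W=cloud('side',d2); m=np.zeros(d.shape,bool); m[225:275,245:290]=1
m&=(W[...,2]>118)&(W[...,2]<150)
st=np.array([516,-220.5]); u=np.array([.0906,.996]); P=W[m]; a=(P[:,:2]-st)@u; x=(P[:,:2]-st)@[.996,-.0906]
k=np.abs(x)>10; 
for n,kk in(('all z>125',P[:,2]>125),('off-axis',k)): print(n,kk.sum(),np.percentile(a[kk],[2,50,98]).round(1),np.percentile(x[kk],[2,98]).round(1))
E
```

```text
clock: 9.32
eef_pos: [550.0, 49.4, 165.3]
eef_rot: [-3.138, 0.002, 1.481]
wrist_force: [0.6, 0.1, 0.8]
finger_gap: 75.2
[550.2704812   46.9275338  165.33677124]
all z>125 446 [12.6 68.8 85. ] [-17.4  20.8]
off-axis 283 [13.4 68.6 84.1] [-22.   24.2]
```

View pics/top5c.png

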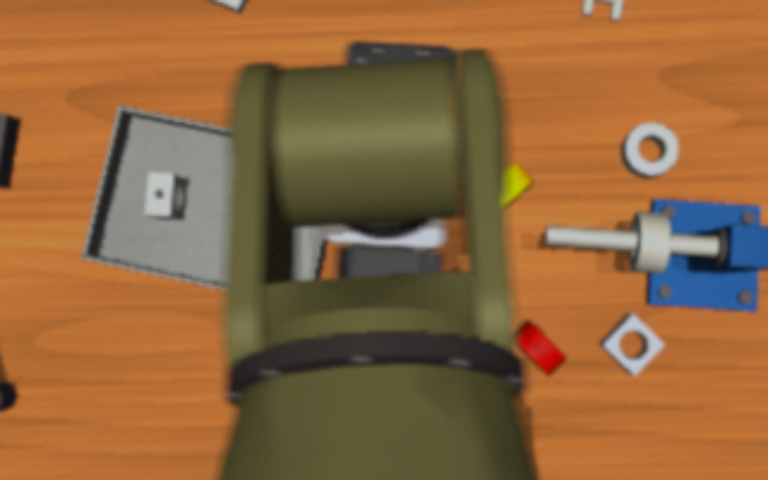

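View pics/side5.png

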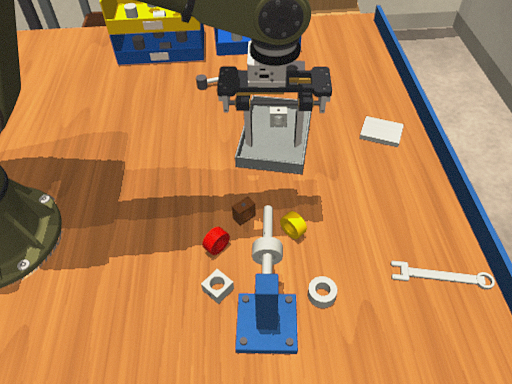

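The collar stands upright in the tray at top crop (160,193), and the ring is still on the bar at crop (652,242). I refine the ring's position, leaving out the post.

```bash
python3 - <<'E'
from h import *
st=np.array([516,-220.5]); u=np.array([.0906,.996])
for n,f in(('side','side5'),('top','top5')):
    W=cloud(n,np.load(f'pics/{f}.npy')); P=W.reshape(-1,3); P=P[~np.isnan(P[:,0])]
    a=(P[:,:2]-st)@u; x=(P[:,:2]-st)@[.996,-.0906]
    m=(a>40)&(a<110)&(np.abs(x)<30)&(P[:,2]>105)&(P[:,2]<150)
    o=m&(np.abs(x)>10); t=m&(P[:,2]>130)
    b=m&(a>92)
    print(n,o.sum(),np.percentile(a[o],[2,50,98]).round(1),np.percentile(x[o],[2,98]).round(1),'top',t.sum(),np.percentile(a[t],[2,50,98]).round(1),'bar x',np.percentile(x[b],[5,50,95]).round(1))
E
```

```text
side 347 [60.3 66.4 83.9] [-22.2  25.9] top 283 [60.7 71.4 84.8] bar x [-4.9  1.6  8.2]
top 210 [62.7 76.2 86. ] [-25.   22.3] top 190 [63.3 74.1 85.7] bar x [-7.3 -1.1  6.8]
```

The ring's span along the bar is about 61.5–85.5 mm, so it is 24 mm long with its centre at 73. In world coordinates that is (522.6, −147.8).

```bash
python3 -m inch '{"grip":[0.7,0.7,0.7,0.7,0.7,0.7,0.7],"travel":[[-0.5,-4,0],[-1.2,-8.5,0],[-1.9,-13,0],[-2.5,-17,0],[-2.8,-19.5,0],[-2.8,-19.5,0],[-2.8,-19.5,0]],"turn":[[0,0,0],[0,0,0],[0,0,0],[0,0,0],[0,0,0],[0,0,0],[0,0,0]]}' 30
python3 - <<'E'
from h import *
im,d=snap('side','side6'); cv2.imwrite('pics/side6c.png',cv2.resize(im[150:350,170:390,::-1],None,fx=2.5,fy=2.5))
s=manip.read_state();print(s['eef_pos'],s['eef_rot'])
E
```

```text
clock: 10.3
eef_pos: [522.5, -147.2, 165.8]
eef_rot: [-3.138, 0.002, 1.477]
wrist_force: [0.0, -0.1, 0.1]
finger_gap: 79.9
[ 522.52724072 -147.01852582  165.72828166] [-3.13788833e+00  2.16428143e-03  1.47769917e+00]
```

View pics/side6c.png

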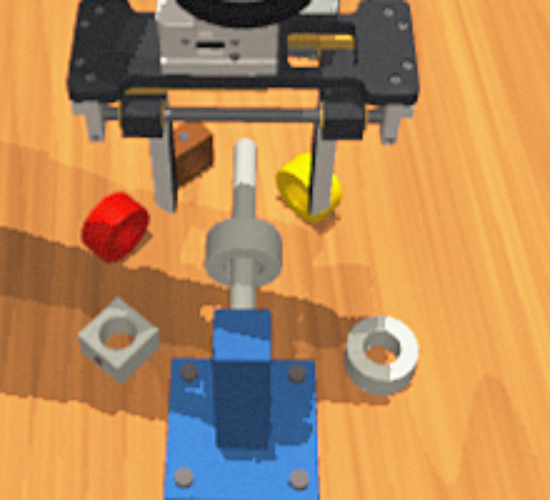

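The jaws (crop x 165 and 320) are centred on the ring (crop 243,245). I lower and grip.

```bash
python3 -m inch '{"grip":[0.7,0.7,0.7,0.7,0.7,-0.2,-0.2,-0.2,-0.2,-0.2],"travel":[[0,-0.08,-2],[0,-0.08,-4.5],[0,-0.08,-6.5],[0,-0.08,-7.5],[0,-0.08,-7.5],[0,-0.08,-7.5],[0,-0.08,-7.5],[0,-0.08,-7.5],[0,-0.08,-7.5],[0,-0.08,-7.5]],"turn":[[0,0,0],[0,0,0],[0,0,0],[0,0,0],[0,0,0],[0,0,0],[0,0,0],[0,0,0],[0,0,0],[0,0,0]]}' 30
```

```text
clock: 11.6
eef_pos: [522.6, -147.9, 91.0]
eef_rot: [-3.138, 0.002, 1.478]
wrist_force: [-1.4, -0.1, 3.7]
finger_gap: 49.6
```

```bash
python3 -m inch '{"grip":[-0.2,-0.2,-0.2,-0.2],"travel":[[0,0,0],[0,0,0.2],[0,0,0.5],[0,0,0.5]],"turn":[[0,0,0],[0,0,0],[0,0,0],[0,0,0]]}' 30
```

```text
clock: 12.1
eef_pos: [522.7, -147.9, 96.1]
eef_rot: [-3.138, 0.002, 1.478]
wrist_force: [-0.4, -0.4, -2.5]
finger_gap: 49.6
```

The gap is 49.6 mm and the wrist carries the ring's weight. I slide it off.

```bash
python3 -m inch '{"grip":[-0.2,-0.2,-0.2,-0.2,-0.2,-0.2,-0.2,-0.2,-0.2,-0.2],"travel":[[0.09,1,0],[0.23,2.5,0],[0.36,4,0],[0.5,5.5,0],[0.64,7,0],[0.77,8.5,0],[0.91,10,0],[1.05,11.5,0],[1.27,14,0],[1.27,14,0]],"turn":[[0,0,0],[0,0,0],[0,0,0],[0,0,0],[0,0,0],[0,0,0],[0,0,0],[0,0,0],[0,0,0],[0,0,0]]}' 30
python3 - <<'E'
from h import *
im,d=snap('side','side7'); cv2.imwrite('pics/side7c.png',cv2.resize(im[80:300,150:370,::-1],None,fx=2.5,fy=2.5))
E
```

```text
clock: 13.35
eef_pos: [535.5, -6.4, 96.1]
eef_rot: [-3.138, 0.002, 1.48]
wrist_force: [-0.1, -0.2, -2.4]
finger_gap: 49.5
```

View pics/side7c.png

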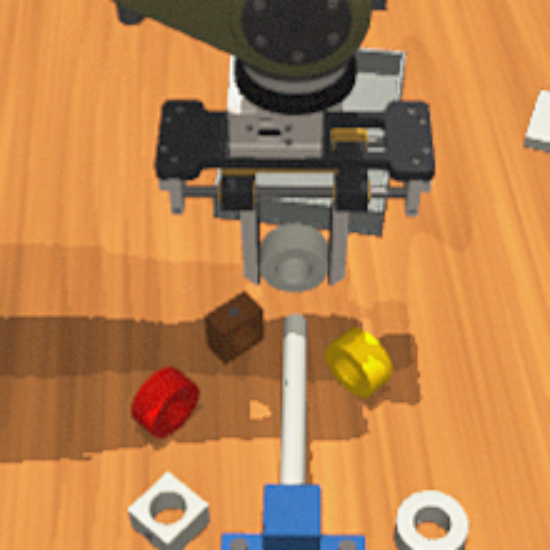

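The ring is clear of the bar. I carry it to the near half of the tray.

```bash
python3 -m inch '{"grip":[-0.2,-0.2,-0.2,-0.2,-0.2,-0.2,-0.2,-0.2,-0.2,-0.2],"travel":[[0.3,2,0],[0.9,6,0],[1.5,10.5,0],[2.1,15,0],[2.6,18.5,0],[2.85,20.2,0],[2.85,20.2,-1],[2.85,20.2,-3],[2.85,20.2,-5],[2.85,20.2,-5]],"turn":[[0,0,0],[0,0,0],[0,0,0],[0,0,0],[0,0,0],[0,0,0],[0,0,0],[0,0,0],[0,0,0],[0,0,0]]}' 30
python3 - <<'E'
from h import *
s=manip.read_state();print(s['eef_pos'],s['finger_gap'],s['wrist_force'])
E
```

```text
clock: 14.65
eef_pos: [563.0, 192.9, 44.3]
eef_rot: [-3.135, 0.004, 1.478]
wrist_force: [0.4, -0.2, -2.1]
finger_gap: 49.2
[563.02168492 192.9357109   44.29905006] 49.237384081307496 [ 0.44282751 -0.18552888 -2.11343701]
```

```bash
python3 -m inch '{"grip":[-0.2,-0.2,-0.2,-0.2,-0.2,-0.2,-0.2],"travel":[[0,0,-0.7],[0,0,-1.6],[0,0,-2.4],[0,0,-3],[0,0,-3.3],[0,0,-3.35],[0,0,-3.35]],"turn":[[0,0,0],[0,0,0],[0,0,0],[0,0,0],[0,0,0],[0,0,0],[0,0,0]]}' 30
```

```text
clock: 15.52
eef_pos: [563.1, 193.0, 11.0]
eef_rot: [-3.136, 0.004, 1.478]
wrist_force: [-0.7, -0.2, -1.7]
finger_gap: 49.6
```

```bash
python3 -m inch '{"grip":[-0.2,-0.2],"travel":[[0,0,-0.1],[0,0,-0.1]],"turn":[[0,0,0],[0,0,0]]}' 30
```

```text
clock: 15.78
eef_pos: [563.3, 193.0, 10.1]
eef_rot: [-3.136, 0.004, 1.478]
wrist_force: [0.6, -0.1, -2.2]
finger_gap: 49.8
```

```bash
python3 -m inch '{"grip":[0.08,0.12,0.15,0.2,0.3,0.3,0.3,0.3],"travel":[[0,0,-0.05],[0,0,-0.05],[0,0,-0.05],[0,0,-0.05],[0,0,-0.05],[0,0,-0.05],[0,0,-0.05],[0,0,-0.05]],"turn":[[0,0,0],[0,0,0],[0,0,0],[0,0,0],[0,0,0],[0,0,0],[0,0,0],[0,0,0]]}' 10
```

```text
clock: 16.77
eef_pos: [563.3, 193.0, 9.7]
eef_rot: [-3.136, 0.004, 1.478]
wrist_force: [-0.3, 0.6, 0.3]
finger_gap: 61.0
```

```bash
python3 -m inch '{"grip":[0.3,0.3,0.3,0.3,0.3,0.3,0.3,0.3,0.3,0.3],"travel":[[0,0,1],[0,0,2.5],[0,0,5],[0,0,9],[0,0,13],[0,0,16],[0,-4,18],[0,-9,18],[0,-14,18],[0,-20,18]],"turn":[[0,0,0],[0,0,0],[0,0,0],[0,0,0],[0,0,0],[0,0,0],[0,0,0],[0,0,0],[0,0,0],[0,0,0]]}' 10
python3 -m inch '{"grip":[0.3,0.3,0.3,0.3],"travel":[[0,-5,0],[0,-10,0],[0,-13,0],[0,-13,0]],"turn":[[0,0,0],[0,0,0],[0,0,0],[0,0,0]]}' 10
python3 - <<'E'
from h import *
im,d=snap('side','side8'); im2,d2=snap('top','top8')
a=cv2.resize(im[80:190,210:340,::-1],(390,330)); b=cv2.resize(im2[130:240,100:230,::-1],(390,330))
cv2.imwrite('pics/c8.png',np.hstack([a,b]))
o=np.array([575,240]); y=np.array([.237,.972]); x=np.array([.972,-.237])
for n,dd in(('side',d),('top',d2)):
    P=cloud(n,dd).reshape(-1,3);P=P[~np.isnan(P[:,0])]; r=P[:,:2]-o; tx=r@x; ty=r@y
    for nm,lo,hi in(('spacer',-100,0),('collar',0,95)):
        m=(abs(tx)<66)&(ty>lo)&(ty<hi)&(P[:,2]>38)&(P[:,2]<70)
        if m.sum(): print(n,nm,m.sum(),tx[m].mean().round(),ty[m].mean().round(),P[m,2].max().round(1))
E
```

```text
clock: 18.02
eef_pos: [563.1, -8.2, 191.1]
eef_rot: [-3.137, 0.004, 1.479]
wrist_force: [0.7, 0.5, 0.2]
finger_gap: 61.1
clock: 18.52
eef_pos: [562.9, -139.9, 192.0]
eef_rot: [-3.138, 0.004, 1.476]
wrist_force: [-0.1, 0.3, 0.2]
finger_gap: 61.0
side spacer 3 -16.0 -44.0 51.2
top spacer 243 -3.0 -49.0 57.0
top collar 210 -2.0 46.0 48.3
```

View pics/c8.png

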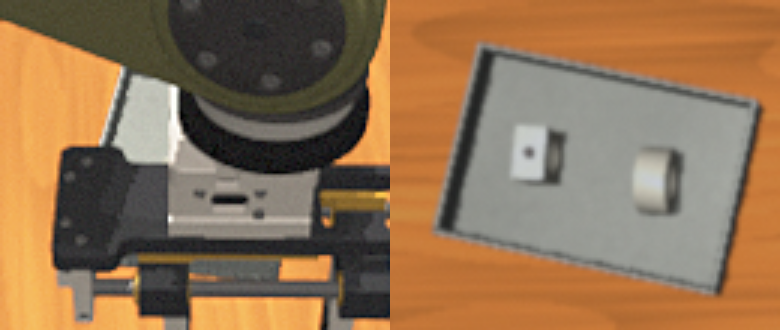

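Both parts stand in the tray, the collar at (530,153) and the ring at (657,180) in the right panel. I wait a moment and check that the ring is not rolling.

```bash
python3 -m inch '{"grip":[0.3,0.3,0.3,0.3,0.3,0.3,0.3,0.3],"travel":[[0,0,0],[0,0,0],[0,0,0],[0,0,0],[0,0,0],[0,0,0],[0,0,0],[0,0,0]],"turn":[[0,0,0],[0,0,0],[0,0,0],[0,0,0],[0,0,0],[0,0,0],[0,0,0],[0,0,0]]}' 10
python3 - <<'E'
from h import *
im2,d2=snap('top','top9')
o=np.array([575,240]); y=np.array([.237,.972]); x=np.array([.972,-.237])
P=cloud('top',d2).reshape(-1,3);P=P[~np.isnan(P[:,0])]; r=P[:,:2]-o; tx=r@x; ty=r@y
for nm,lo,hi in(('spacer',-100,0),('collar',0,95)):
    m=(abs(tx)<66)&(ty>lo)&(ty<hi)&(P[:,2]>38)&(P[:,2]<70)
    print(nm,m.sum(),tx[m].mean().round(1),ty[m].mean().round(1))
s=manip.read_state();print(s['qd'].round(4),s['wrist_force'])
manip.sign_off()
E
```

```text
clock: 19.62
eef_pos: [563.1, -137.8, 191.7]
eef_rot: [-3.138, 0.003, 1.478]
wrist_force: [0.3, 0.7, -0.1]
finger_gap: 61.2
spacer 238 -2.2 -49.2
collar 206 -1.8 45.9
[-0.      0.0003  0.0001 -0.0002 -0.0004 -0.0019] [-0.44457037  0.26420611 -0.21112712]
the job is handed in; nothing more can be done
```

I slid the collar off the bar and lowered it into the tray first, then did the same with the ring. The job was handed in at about 19.7 s of the 69 s allowed, with the arm clear of everything.

- **Positions:** the last top picture puts the collar at about (−2, +46) mm and the ring at about (−2, −49) mm in the tray's frame. Both are upright and well inside the walls.
- **At rest:** over about 1.2 s neither part moved by more than about 1 mm, so the ring is not rolling.
- **Order:** the picture taken after the collar was set down showed the ring still on the bar.
- **Not checked:** the last side picture showed little of the tray because the arm was in the way, so the final check rests on the top camera alone.

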